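# Find the pivot block that the plug gauge fits and set it out

## Task

Only one of the four pivot blocks is bored right, and you cannot see which: take the plug gauge from its wooden stand and try it gently in the blocks until you find the one it goes fully home in. Set that block upright in the green tray with the gauge left standing fully home in its hole; leave the other three blocks standing where they are. Never press the gauge hard on a block (keep well under 40 N), and do not disturb the phone, the marker or the mug.

Things in the scene. Friction and masses are not known exactly. Their poses are not given: they have to be found in the camera images.
- block_a: aluminium pivot block, 56 (its x) x 44 (its y) x 54 mm high, 0.28 kg, loose, upright on the dark desk mat; origin at the centre of its underside, z up. A round 19.4 mm bore opens in the middle of its top. All four look the same; which one is bored right changes from start to start and cannot be told by name or by eye
- block_b: aluminium pivot block, 56 (its x) x 44 (its y) x 54 mm high, 0.28 kg, loose, upright on the dark desk mat; origin at the centre of its underside, z up. A round 19.4 mm bore opens in the middle of its top. All four look the same; which one is bored right changes from start to start and cannot be told by name or by eye
- block_c: aluminium pivot block, 56 (its x) x 44 (its y) x 54 mm high, 0.28 kg, loose, upright on the dark desk mat; origin at the centre of its underside, z up. A round 19.4 mm bore opens in the middle of its top. All four look the same; which one is bored right changes from start to start and cannot be told by name or by eye
- block_d: aluminium pivot block, 56 (its x) x 44 (its y) x 54 mm high, 0.28 kg, loose, upright on the dark desk mat; origin at the centre of its underside, z up. A round 19.4 mm bore opens in the middle of its top. All four look the same; which one is bored right changes from start to start and cannot be told by name or by eye
- hole_a (a point): mouth of block_a's bore, at the centre of its top face, 54 mm above its underside. In the good block the gauge goes in until its shoulder sits on the block's top; in the other three a hidden step stops the pin hard when it is only 10 mm in, the shoulder then 18 mm above the top
- hole_b (a point): mouth of block_b's bore, at the centre of its top face, 54 mm above its underside. In the good block the gauge goes in until its shoulder sits on the block's top; in the other three a hidden step stops the pin hard when it is only 10 mm in, the shoulder then 18 mm above the top
- hole_c (a point): mouth of block_c's bore, at the centre of its top face, 54 mm above its underside. In the good block the gauge goes in until its shoulder sits on the block's top; in the other three a hidden step stops the pin hard when it is only 10 mm in, the shoulder then 18 mm above the top
- hole_d (a point): mouth of block_d's bore, at the centre of its top face, 54 mm above its underside. In the good block the gauge goes in until its shoulder sits on the block's top; in the other three a hidden step stops the pin hard when it is only 10 mm in, the shoulder then 18 mm above the top
- gauge: plug gauge, about 0.11 kg, at the start standing loosely, pin down, in its stand; origin at the pin's lower end, z up along the handle. Steel pin 18 mm across, 28 mm long (tapering to 14 mm over the last 3 mm), then a dark shoulder disc 26 mm across, 5 mm thick, then a round orange handle 16 mm across, 26 mm long (top 59 mm from the origin)
- gauge_shoulder (a point): underside of the gauge's shoulder, on its axis, 28 mm above the pin's lower end; it lies on the block's top when the gauge is fully home
- stand: wooden gauge stand, fixed, 64 x 64 x 40 mm high, origin at the centre of its underside; a 22 mm hole in its top, 34 mm deep, holds the gauge, whose shoulder rests on the top
- tray: green open tray, fixed on the desk, 140 x 140 mm outside, 20 mm high, walls and floor 3 mm thick; origin at the centre of its underside, x and y along its sides
- mat: dark desk mat, fixed, 310 x 340 mm, 2 mm thick, under the blocks; origin at the centre of its underside
- phone: phone lying flat, 72 x 146 x 8 mm, origin at the centre of its underside, long side along its y; leave alone
- marker: red and white marker pen lying along its y, 130 mm long, 16 mm thick, origin at the centre of its underside; leave alone
- mug: blue mug, 76 mm wide, 85 mm high, handle on its +y side, origin at the centre of its underside; leave alone
Mind the look-alikes: they are no part of the job. There is more than one size of the tray; the one meant has the size given above.

How it is judged (in metres and radians):
On the way, in this order (a step that is already met when the one before it is completed fails the run):
1. the gauge is drawn clear of its stand (z of gauge in the frame of stand above 0.045 m), for 0.05 s.
2. the gauge is fully home in the hole of one of the blocks (((horizontal distance between gauge_shoulder and hole_a below 0.004 m and z of gauge_shoulder in the frame of block_a between 0.05 and 0.0575 m and angle between the z axis of gauge and the z axis of block_a, either way round below 0.1 rad) or (horizontal distance between gauge_shoulder and hole_b below 0.004 m and z of gauge_shoulder in the frame of block_b between 0.05 and 0.0575 m and angle between the z axis of gauge and the z axis of block_b, either way round below 0.1 rad) or (horizontal distance between gauge_shoulder and hole_c below 0.004 m and z of gauge_shoulder in the frame of block_c between 0.05 and 0.0575 m and angle between the z axis of gauge and the z axis of block_c, either way round below 0.1 rad) or (horizontal distance between gauge_shoulder and hole_d below 0.004 m and z of gauge_shoulder in the frame of block_d between 0.05 and 0.0575 m and angle between the z axis of gauge and the z axis of block_d, either way round below 0.1 rad))), for 0.2 s.
At the end, for the whole second after the job is handed in: One block upright (0.1 rad) on the tray floor, centre within 50 mm of the tray's along each side, gauge home in it: shoulder within 3.5 mm of its top, 4 mm of the hole centre, square within 0.1 rad. Other blocks upright within 30 mm of where they were. All at rest (((horizontal distance between gauge_shoulder and hole_a below 0.004 m and z of gauge_shoulder in the frame of block_a between 0.05 and 0.0575 m and angle between the z axis of gauge and the z axis of block_a, either way round below 0.1 rad and x of block_a in the frame of tray between -0.05 and 0.05 m and y of block_a in the frame of tray between -0.05 and 0.05 m and z of block_a in the frame of tray below 0.008 m and angle between each of block_a, block_b, block_c, block_d's own z axis and vertical below 0.1 rad and linear speed of each of block_a, gauge below 0.02 m/s and distance of each of block_b, block_c, block_d from where it was at the start of the episode below 0.03 m) or (horizontal distance between gauge_shoulder and hole_b below 0.004 m and z of gauge_shoulder in the frame of block_b between 0.05 and 0.0575 m and angle between the z axis of gauge and the z axis of block_b, either way round below 0.1 rad and x of block_b in the frame of tray between -0.05 and 0.05 m and y of block_b in the frame of tray between -0.05 and 0.05 m and z of block_b in the frame of tray below 0.008 m and angle between each of block_b, block_a, block_c, block_d's own z axis and vertical below 0.1 rad and linear speed of each of block_b, gauge below 0.02 m/s and distance of each of block_a, block_c, block_d from where it was at the start of the episode below 0.03 m) or (horizontal distance between gauge_shoulder and hole_c below 0.004 m and z of gauge_shoulder in the frame of block_c between 0.05 and 0.0575 m and angle between the z axis of gauge and the z axis of block_c, either way round below 0.1 rad and x of block_c in the frame of tray between -0.05 and 0.05 m and y of block_c in the frame of tray between -0.05 and 0.05 m and z of block_c in the frame of tray below 0.008 m and angle between each of block_c, block_a, block_b, block_d's own z axis and vertical below 0.1 rad and linear speed of each of block_c, gauge below 0.02 m/s and distance of each of block_a, block_b, block_d from where it was at the start of the episode below 0.03 m) or (horizontal distance between gauge_shoulder and hole_d below 0.004 m and z of gauge_shoulder in the frame of block_d between 0.05 and 0.0575 m and angle between the z axis of gauge and the z axis of block_d, either way round below 0.1 rad and x of block_d in the frame of tray between -0.05 and 0.05 m and y of block_d in the frame of tray between -0.05 and 0.05 m and z of block_d in the frame of tray below 0.008 m and angle between each of block_d, block_a, block_b, block_c's own z axis and vertical below 0.1 rad and linear speed of each of block_d, gauge below 0.02 m/s and distance of each of block_a, block_b, block_c from where it was at the start of the episode below 0.03 m))); the robot touches nothing.
It fails at once if a block that the fingers do not hold is pressed onto the mat or the tray with more than 40 N ((contact force between block_a and mat above 40 N and contact force between the fingers and block_a below 1 N) or (contact force between block_a and tray above 40 N and contact force between the fingers and block_a below 1 N) or (contact force between block_b and mat above 40 N and contact force between the fingers and block_b below 1 N) or (contact force between block_b and tray above 40 N and contact force between the fingers and block_b below 1 N) or (contact force between block_c and mat above 40 N and contact force between the fingers and block_c below 1 N) or (contact force between block_c and tray above 40 N and contact force between the fingers and block_c below 1 N) or (contact force between block_d and mat above 40 N and contact force between the fingers and block_d below 1 N) or (contact force between block_d and tray above 40 N and contact force between the fingers and block_d below 1 N)).
It fails at once if the phone, the marker or the mug is moved more than 20 mm (distance of any of phone, marker, mug from where it was at the start of the episode above 0.02 m).
It also fails if it takes over 70 s, if anything falls off the work surface, if the arm or the gripper's body presses on something with over 40 N, if the wrist force passes 120 N, or if a joint passes its speed limit or range.

## Robot

A 6-joint arm with a two-finger parallel gripper is mounted at the origin on the work surface. World frame = base frame: x ahead of the robot, y to its left, z up, the work surface at z = 0. Lengths are in mm, angles in degrees, forces in N, time in s.
With the tool pointing down it reaches from about 350 to 850 mm from the base axis. Payload 8.1 kg.
Tool frame: the origin (TCP) lies midway between the tips of the shut fingers; the grasp point (between the pads) lies 19 mm behind it; z points along the fingers, y is the line along which they close (so a half turn about z gives the same grasp; the last joint's range is limited). The gripper opens to 85 mm and grips with 20 to 120 N. Pads are 22 mm wide; open, the fingers measure 114 mm over their backs; the gripper's body (76 mm by 85 mm) begins 54 mm behind the grasp point. The pads swing forward as they close: fully open they stand 13 mm farther back than shut.
Start: joints at [-79.779, 7.471, 85.268, -0, 87.261, -4.893], TCP at [156.471, -579.243, 231.292] pointing down, gripper open.
Joint ranges: [-169.43, 169.43], [-51.17, 129.36], [1.28, 143.12], [-76.62, 256.62], [0, 156.53], [-152.29, 152.29]. Speed limits (degrees/s): [136.94, 136.94, 159.86, 180, 180, 180].

## Interface

Orientations are given as [roll, pitch, yaw] about the fixed x, y, z axes, in that order (R = Rz(yaw) Ry(pitch) Rx(roll)).
In Python, from bench import sense, snapshot, camera_params, hand_in, masks_of, pinpoint gives the robot as it stands.
- The arm moves only by the tool step_arm, never from a script. Its argument "targets" is a list of rows, each an object with "angular": the turn, a rotation vector about the tool's x, y, z scaled (see below), a list of three; "dp": the shift along the tool's x, y, z scaled (see below), a list of three; "fingers": the closure, from 0 (fully open) to 1 (shut). A call has exactly 8 rows; each row is the pose to reach, as a shift and turn from the pose commanded when the call began, along the tool's axes at that moment, turning the shorter way round; what a row does not reach only later rows make up. The controller multiplies each number of a shift by 0.2 m and each number of a turn by 180 degrees. A row lasts 1/8 s, in which the tool goes at most 62.5 mm and 10.7 degrees, less where a joint would pass 70% of its speed; a pose out of reach is approached as far as the arm can. A call with a number of a shift or a turn outside -1 to 1 is refused whole. A call with a gripper value outside its range is refused whole. The fingers move at their own pace and stop on an object; "newtons" is the grip in N (left out, the last holds). Time passes only in rows, so rows that repeat a pose let the fingers close, or fill a call up. It gives the time, the measured TCP pose, the force, the opening and the grip force at its end, in the units of the state.
- sense(): the state, without advancing time (a new reading comes with each control period).
- snapshot(name): name is "side" or "top" or "wrist"; returns the picture (400x640x3 uint8, blue, green, red); there is no depth.
- camera_params(name): a dict with "vfov" (degrees; the focal length in pixels is half the picture's height over the tangent of half this angle, whatever the lens; pixels are square), "cx", "cy" (the principal point, pixels), "R" (3x3) and "t" (3): a world point X has camera coordinates R X + t. Camera axes: x right, y down, z forward; pixel columns grow to the right and rows downward; lengths in mm; the calibration is good to about 2 mm. The wrist camera is an equidistant fisheye: a pixel r from the principal point sees the ray r / f radians off the axis. A picture is of the moment at which its call begins: read the wrist's pose just before it. camera_params takes no time and is no camera call; for the wrist camera it gives the pose at the moment of the call.
- hand_in(): hands the job in; it is judged then, once.
Trained networks look in the newest picture that a camera, given by its name, has taken for a name from the list of things; names that differ only in an ending like _2 or _b are one class to them, and where a whole thing is asked for, a point or a joint stands for the part that bears it (a point fixed in the world has none). Each returns a list of dicts, best first, with "conf" (0 to 1); they miss things now and then, are a little off and sometimes report something else, mostly with a low value. They report only what shows in the picture. A call takes as long as a camera call. They do not tell look-alikes from the thing itself.
- masks_of(camera, label): "pixels" (400x640 bool, what is visible of it) and "at" ([column, row] in pixels, amid what is visible of it).
- pinpoint(camera, label): "at" ([column, row] in pixels: a listed point, or the origin of a listed thing).
The state is a dict: "time": time; "joint_pos": joint angles; "qd": joint speeds; "joint_efforts": joint torques, N m; "tool_pos": TCP position; "tcp_rot": TCP orientation; "ft_force": force on the tool from outside, world axes, zero at the start; "wrist_torque": the same for the moment, N m; "finger_gap": finger opening in mm; "grip_force": force on a finger pad.
Only numpy, scipy, OpenCV 4.12 (cv2) and the standard library are available. Lean on these libraries where they do the work, as an engineer would, in place of code of your own. Each camera call takes 0.05 s, during which the arm holds its last target. There are 200 camera calls.

## Working session

There is one attempt and no reset: what is moved stays moved. The work goes in short steps, Python scripts to look and compute and a tool call to move; the robot and the scene stay as the last step left them, time stands still between calls to the robot, and variables do not carry over. Pictures are saved under pics/ and viewed, at most 11 in all, crops included, and the job is handed in when it is done.

Besides the shell and the picture viewer there is one more tool, called after "Emit:" as name(argument=value, ...), one argument or row to a line, values as JSON. step_arm: Moves the arm, as the interface text tells. Its arguments: {"type":"object","properties":{"targets":{"type":"array","items":{"type":"object","properties":{"angular":{"type":"array","items":{"type":"number","minimum":-1,"maximum":1}},"dp":{"type":"array","items":{"type":"number","minimum":-1,"maximum":1}},"fingers":{"type":"number"}}}},"newtons":{"type":"number"}},"required":["targets"]}

```bash
mkdir -p pics; cat > h.py <<'E'
import numpy as np, cv2
from bench import *
def foc(p): return 200/np.tan(np.radians(p['vfov']/2))
def ray(p,uv,fish=False):
    f=foc(p); d=np.array([uv[0]-p['cx'],uv[1]-p['cy']],float)
    if fish:
        r=np.hypot(*d); th=r/f
        v=np.array([*(d/max(r,1e-9)*np.sin(th)),np.cos(th)])
    else: v=np.array([*(d/f),1.])
    R=np.array(p['R']);t=np.array(p['t'])
    return -R.T@t, R.T@v
def onz(p,uv,z,fish=False):
    o,d=ray(p,uv,fish); return o+d*(z-o[2])/d[2]
def proj(p,X,fish=False):
    c=np.array(p['R'])@np.array(X,float)+np.array(p['t']); f=foc(p)
    if fish:
        r=np.hypot(c[0],c[1]); th=np.arctan2(r,c[2]); return np.array([p['cx'],p['cy']])+c[:2]/max(r,1e-9)*th*f
    return np.array([p['cx'],p['cy']])+f*c[:2]/c[2]
E
python3 - <<'E'
from h import *
print(sense())
for c in ['top','side']:
    im=snapshot(c); cv2.imwrite(f'pics/{c}0.png',im); p=camera_params(c)
    print(c,-np.array(p['R']).T@np.array(p['t']),p['vfov'])
    for l,z in [('hole_a',56),('gauge',12),('gauge_shoulder',40),('stand',0),('tray',0),('phone',0),('marker',0),('mug',0)]:
        for d in pinpoint(c,l)[:6]: print(l,np.round(d['at'],1),round(d['conf'],2),np.round(onz(p,d['at'],z)[:2],1))
E
```

```text
{'time': 0.0, 'joint_pos': array([-7.97787280e+01,  7.51557562e+00,  8.53288447e+01, -8.91388207e-04,
        8.72603938e+01, -4.89383155e+00]), 'qd': array([ 0.0081275 ,  0.03475802, -0.03422802, -0.03725365,  0.00302063,
        0.02878158]), 'joint_efforts': array([-1.44336165e-03, -5.69403183e+01, -5.00551307e+01, -9.17232455e-05,
        1.49606389e-02, -6.53682105e-05]), 'tool_pos': array([ 156.36762749, -578.70744543,  230.24370886]), 'tcp_rot': array([-1.79895492e+02, -8.05461280e-03,  1.51151397e+01]), 'ft_force': array([ 0.17503294,  0.67413204, -0.12009403]), 'wrist_torque': array([-0.05269002,  0.01408257,  0.04379636]), 'grip_force': 0.0, 'finger_gap': 85.71376647560399}
top [ 354.26760191   -6.90663243 1281.28668064] 50.88852074703176
hole_a [287.3 180.4] 0.81 [602.9 104.2]
hole_a [336.7 178.4] 0.71 [609.4 -42.7]
hole_a [287.4 234.3] 0.6 [442.8 101.1]
hole_a [352.8 225.1] 0.5 [470.4 -89.5]
hole_a [228.1 216.4] 0.44 [494.6 276.2]
gauge [424.9 223.9] 0.5 [ 479.  -310.3]
gauge [340.2 183.8] 0.44 [601.6 -54.7]
gauge_shoulder [427.1 223. ] 0.38 [ 479.  -310.1]
stand [422.3 2
[... 386 characters left out ...]
 431.23607117 -931.69826535  807.91933837] 43.12148395749713
hole_a [264.6 194. ] 0.9 [440.6  93.5]
hole_a [329.9 186.1] 0.88 [608.2 113. ]
hole_a [282.1 245.5] 0.85 [ 471.6 -101.3]
hole_a [340.8 227.7] 0.56 [610.1 -53.2]
gauge [299.1 335.2] 0.56 [ 489.8 -312.5]
gauge [328.3 185.8] 0.32 [614.4 175.9]
gauge [431.9 296.1] 0.32 [ 777.  -240.2]
gauge_shoulder [313.  228.1] 0.63 [548.6 -29.9]
stand [297.7 341.8] 0.91 [ 486.6 -318.5]
stand [342.4 245.1] 0.2 [617.2 -51.5]
tray [281.8 167.1] 0.7 [495.7 296.8]
tray [207.6 173.1] 0.6 [285.1 283.7]
phone [431.9 297.1] 0.6 [ 781.3 -232.5]
phone [298.6 334.1] 0.59 [ 490.  -300.4]
marker [384.2 186.1] 0.6 [771.4 177.7]
mug [349.8 155.9] 0.59 [703.  340.7]
```

View pics/top0.png

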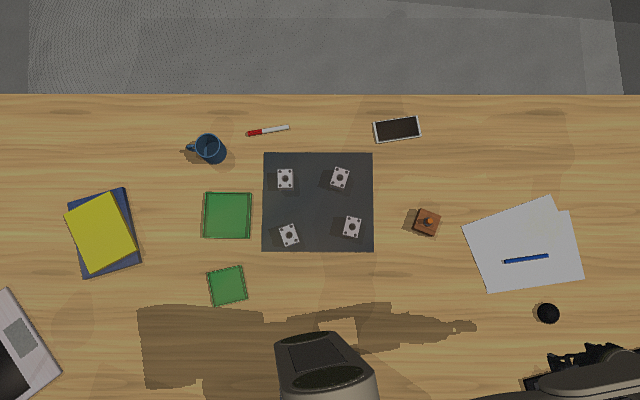

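View pics/side0.png

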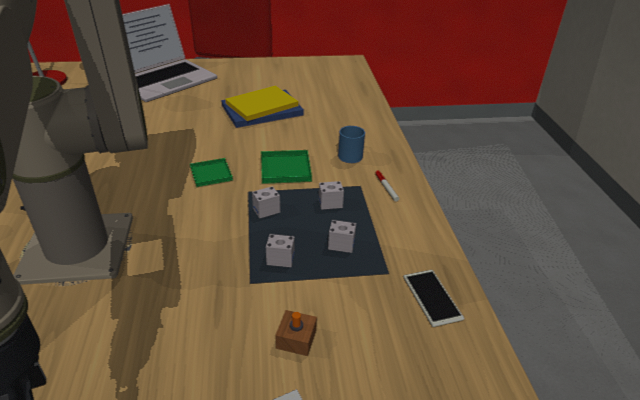

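Pictures: four blocks on the mat at top-view pixels (285,179), (340,177), (289,235) and (352,227). The stand with the orange gauge is at (426,222). The phone is at (397,129), the marker at (267,130) and the mug at (209,148).
Tray candidates in the top view are a large green one at (227,215), about 48 px ≈ 140 mm, and a small one at (227,286), about 35 px ≈ 105 mm. The large one fits the 140 mm given, and I'll confirm it in a crop before placing the block. I'm moving toward the stand now.

Emit:
step_arm(
  targets=[
    {"dp":[0.95,-0.435,0],"angular":[0,0,0.084],"fingers":0},
    {"dp":[0.95,-0.435,0],"angular":[0,0,0.084],"fingers":0},
    {"dp":[0.95,-0.435,0],"angular":[0,0,0.084],"fingers":0},
    {"dp":[0.95,-0.435,0],"angular":[0,0,0.084],"fingers":0},
    {"dp":[0.95,-0.435,0],"angular":[0,0,0.084],"fingers":0},
    {"dp":[0.95,-0.435,0],"angular":[0,0,0.084],"fingers":0},
    {"dp":[0.95,-0.435,0],"angular":[0,0,0.084],"fingers":0},
    {"dp":[0.95,-0.435,0],"angular":[0,0,0.084],"fingers":0},
  ],
)

```text
time: 1.9
tool_pos: [316.4, -446.3, 231.2]
tcp_rot: [-180.0, 0.0, -0.1]
ft_force: [-0.5, 0.9, 0.8]
finger_gap: 85.4
grip_force: 0.0
```

Emit:
step_arm(
  targets=[
    {"dp":[0.82,-0.675,0.2],"fingers":0},
    {"dp":[0.82,-0.675,0.2],"fingers":0},
    {"dp":[0.82,-0.675,0.2],"fingers":0},
    {"dp":[0.82,-0.675,0.2],"fingers":0},
    {"dp":[0.82,-0.675,0.2],"fingers":0},
    {"dp":[0.82,-0.675,0.2],"fingers":0},
    {"dp":[0.82,-0.675,0.2],"fingers":0},
    {"dp":[0.82,-0.675,0.2],"fingers":0},
  ],
)

```text
validation failed for argument at $.ta...
```

```bash
python3 - <<'E'
from h import *
s=sense();print(s['tool_pos'],s['tcp_rot'])
p=camera_params('wrist'); im=snapshot('wrist'); cv2.imwrite('pics/w1.png',im)
print(-np.array(p['R']).T@np.array(p['t']),p['vfov'])
for l,z in [('gauge_shoulder',40),('gauge',12),('stand',0)]:
    for d in pinpoint('wrist',l)[:3]: print(l,np.round(d['at'],1),round(d['conf'],2),np.round(onz(p,d['at'],z,True)[:2],1))
# handle top (orange)
hsv=cv2.cvtColor(im,cv2.COLOR_BGR2HSV)
for d in masks_of('wrist','gauge')[:2]:
    m=d['pixels']; print('mask',round(d['conf'],2),m.sum(),d['at'])
E
```

```text
[ 316.4378136  -446.33518508  231.19966222] [-1.79995541e+02  9.69821236e-03 -9.23090009e-02]
[ 397.93835176 -446.82824254  373.62716405] 65.70646984690485
gauge_shoulder [193.8  29.9] 0.62 [ 487.4 -309.7]
gauge [204.   36.6] 0.6 [ 484.4 -311.8]
stand [206.5  37.8] 0.9 [ 485.2 -310.7]
mask 0.68 436 [192.5, 31.0]
mask 0.54 612 [6.6, 112.9]
```

View pics/w1.png

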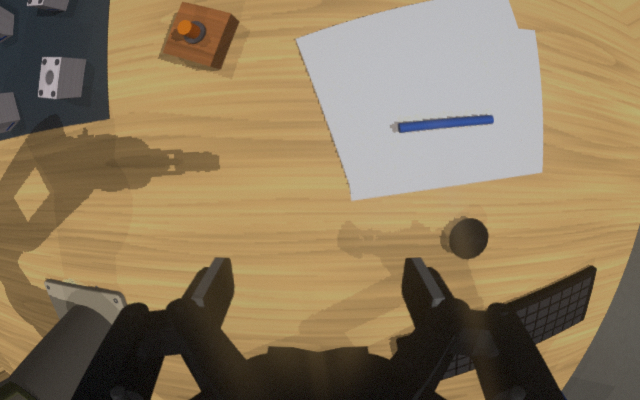

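The wrist view shows the stand at (200,37) with the orange gauge handle at (188,29). The command was refused because a row lacked the turn, so I'm sending it again.

Emit:
step_arm(
  targets=[
    {"dp":[0.62,-0.675,0.2],"angular":[0,0,0],"fingers":0},
    {"dp":[0.62,-0.675,0.2],"angular":[0,0,0],"fingers":0},
    {"dp":[0.62,-0.675,0.2],"angular":[0,0,0],"fingers":0},
    {"dp":[0.62,-0.675,0.2],"angular":[0,0,0],"fingers":0},
    {"dp":[0.62,-0.675,0.2],"angular":[0,0,0],"fingers":0},
    {"dp":[0.62,-0.675,0.2],"angular":[0,0,0],"fingers":0},
    {"dp":[0.62,-0.675,0.2],"angular":[0,0,0],"fingers":0},
    {"dp":[0.62,-0.675,0.2],"angular":[0,0,0],"fingers":0},
  ],
)

```text
time: 3.15
tool_pos: [440.8, -311.5, 191.5]
tcp_rot: [180.0, -0.0, -0.1]
ft_force: [-0.4, -0.2, -0.9]
finger_gap: 85.4
grip_force: 0.0
```

```bash
python3 - <<'E'
from h import *
s=sense();print(s['tool_pos'],s['tcp_rot'])
p=camera_params('wrist'); im=snapshot('wrist'); cv2.imwrite('pics/w2.png',im)
print(-np.array(p['R']).T@np.array(p['t']))
for l,z in [('gauge_shoulder',40),('gauge',12),('stand',0)]:
    for d in pinpoint('wrist',l)[:2]: print(l,np.round(d['at'],1),round(d['conf'],2),np.round(onz(p,d['at'],z,True)[:2],1))
hsv=cv2.cvtColor(im,cv2.COLOR_BGR2HSV)
q=proj(p,[485,-310.5,71],True); print('pred top',q)
m=((hsv[...,0]<16)&(hsv[...,1]>200)&(hsv[...,2]>150)).astype(np.uint8)
n,l,st,c=cv2.connectedComponentsWithStats(m)
for i in range(1,n):
    if st[i,4]>40: print('orange',c[i],st[i],onz(p,c[i],65,True)[:2])
x,y=np.int32(q); cr=im[max(0,y-60):y+60,max(0,x-80):x+80]; cv2.imwrite('pics/w2c.png',cv2.resize(cr,None,fx=5,fy=5))
E
```

```text
[ 440.78317984 -311.49005362  191.51643997] [ 1.79986975e+02 -1.37712494e-02 -8.91560681e-02]
[ 522.21463676 -311.96233545  333.97021139]
gauge_shoulder [314.8 142.8] 0.61 [ 483.2 -309.4]
stand [79.4 40.4] 0.71 [ 6.336e+02 -4.000e-01]
stand [316.4 135.7] 0.59 [ 485.6 -310.8]
pred top [315.76620522 145.44687222]
orange [316.42857143 145.68650794] [308 137  18  18 252] [ 483.93729269 -311.04403725]
```

View pics/w2c.png

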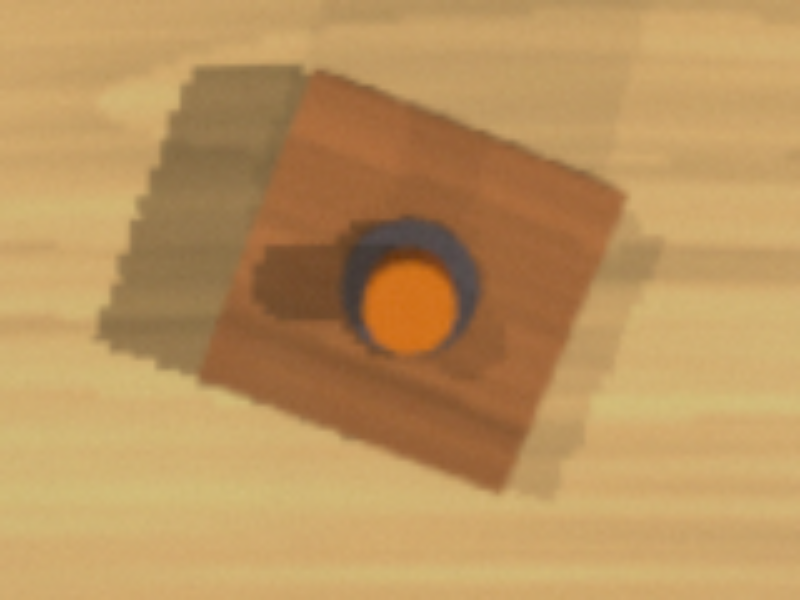

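The crop shows the stand with the gauge upright in its middle. The orange top is at full-image pixel (316,146), which puts it at about (484.7, -311).

Emit:
step_arm(
  targets=[
    {"dp":[0.22,-0.003,0.2],"angular":[0,0,0],"fingers":0.3},
    {"dp":[0.22,-0.003,0.4],"angular":[0,0,0],"fingers":0.3},
    {"dp":[0.22,-0.003,0.6],"angular":[0,0,0],"fingers":0.3},
    {"dp":[0.22,-0.003,0.7],"angular":[0,0,0],"fingers":0.3},
    {"dp":[0.22,-0.003,0.727],"angular":[0,0,0],"fingers":0.3},
    {"dp":[0.22,-0.003,0.727],"angular":[0,0,0],"fingers":0.3},
    {"dp":[0.22,-0.003,0.727],"angular":[0,0,0],"fingers":0.5},
    {"dp":[0.22,-0.003,0.727],"angular":[0,0,0],"fingers":0.6},
  ],
  newtons=40,
)

```text
time: 4.35
tool_pos: [486.1, -310.8, 47.4]
tcp_rot: [179.9, -0.1, -0.0]
ft_force: [0.6, -0.6, 0.2]
finger_gap: 34.1
grip_force: 0.0
```

Emit:
step_arm(
  targets=[
    {"dp":[0,0,0],"angular":[0,0,0],"fingers":1},
    {"dp":[0,0,0],"angular":[0,0,0],"fingers":1},
    {"dp":[0,0,0],"angular":[0,0,0],"fingers":1},
    {"dp":[0,0,0],"angular":[0,0,0],"fingers":1},
    {"dp":[0,0,0],"angular":[0,0,0],"fingers":1},
    {"dp":[0,0,0],"angular":[0,0,0],"fingers":1},
    {"dp":[0,0,0],"angular":[0,0,0],"fingers":1},
    {"dp":[0,0,0],"angular":[0,0,0],"fingers":1},
  ],
  newtons=40,
)

```text
time: 5.35
tool_pos: [485.6, -310.4, 46.7]
tcp_rot: [180.0, -0.0, -0.0]
ft_force: [-1.2, 1.4, 5.8]
finger_gap: 14.7
grip_force: 39.0
```

Emit:
step_arm(
  targets=[
    {"dp":[0,0,-0.15],"angular":[0,0,0],"fingers":1},
    {"dp":[0,0,-0.4],"angular":[0,0,0],"fingers":1},
    {"dp":[0,0,-0.65],"angular":[0,0,0],"fingers":1},
    {"dp":[0,-0.2,-0.72],"angular":[0,0,0],"fingers":1},
    {"dp":[-0.1,-0.5,-0.72],"angular":[0,0,0],"fingers":1},
    {"dp":[-0.225,-0.8,-0.72],"angular":[0,0,0],"fingers":1},
    {"dp":[-0.225,-1,-0.72],"angular":[0,0,0],"fingers":1},
    {"dp":[-0.225,-1,-0.72],"angular":[0,0,0],"fingers":1},
  ],
)

```text
time: 6.35
tool_pos: [439.8, -107.6, 189.6]
tcp_rot: [-180.0, -0.0, 0.2]
ft_force: [0.7, -0.1, -0.1]
finger_gap: 14.6
grip_force: 39.6
```

Emit:
step_arm(
  targets=[
    {"dp":[0,-0.2,0],"angular":[0,0,0],"fingers":1},
    {"dp":[0,-0.4,0],"angular":[0,0,0],"fingers":1},
    {"dp":[0,-0.4,0],"angular":[0,0,0],"fingers":1},
    {"dp":[0,-0.4,0],"angular":[0,0,0],"fingers":1},
    {"dp":[0,-0.4,0],"angular":[0,0,0],"fingers":1},
    {"dp":[0,-0.4,0],"angular":[0,0,0],"fingers":1},
    {"dp":[0,-0.4,0],"angular":[0,0,0],"fingers":1},
    {"dp":[0,-0.4,0],"angular":[0,0,0],"fingers":1},
  ],
)

```text
time: 7.35
tool_pos: [440.3, -30.3, 189.9]
tcp_rot: [180.0, -0.0, -0.0]
ft_force: [-0.4, -0.8, -1.2]
finger_gap: 14.5
grip_force: 39.7
```

```bash
python3 - <<'E'
from h import *
s=sense();print(s['tool_pos'],s['tcp_rot'],s['ft_force'],s['finger_gap'])
p=camera_params('wrist'); im=snapshot('wrist'); cv2.imwrite('pics/w3.png',im)
print(-np.array(p['R']).T@np.array(p['t']))
for d in pinpoint('wrist','hole_a')[:6]: print('hole',np.round(d['at'],1),round(d['conf'],2),np.round(onz(p,d['at'],56,True)[:2],1))
for d in masks_of('wrist','block_a')[:6]:
    c=cv2.findContours(d['pixels'].astype(np.uint8),cv2.RETR_EXTERNAL,cv2.CHAIN_APPROX_NONE)[0]
    c=max(c,key=len)[:,0]
    P=np.float32([onz(p,q,56,True)[:2] for q in c]); print('blk',d['at'],round(d['conf'],2),cv2.minAreaRect(P))
for l,z in [('gauge_shoulder',0),('gauge',0)]:
    for d in pinpoint('wrist',l)[:2]: print(l,d['at'],d['conf'])
E
```

```text
[440.26458699 -30.33735906 189.90008196] [ 1.79998625e+02 -2.24079658e-03 -2.42724516e-02] [-0.44407748 -0.79396949 -1.17240915] 14.52041115201433
[521.7125696  -30.74647991 332.32159468]
hole [375.5 164.7] 0.95 [465.2 -84. ]
hole [166.4  22.9] 0.82 [607.7 112.2]
hole [342.3   1.2] 0.6 [615.2 -52.6]
hole [188.9 187.4] 0.55 [444.2  95.8]
blk [339.6, 17.5] 0.95 ((601.1397094726562, -46.38360595703125), (44.9513053894043, 49.811214447021484), 71.39545440673828)
blk [195.8, 180.8] 0.83 ((447.18182373046875, 87.92147827148438), (56.855106353759766, 64.86796569824219), 22.12198829650879)
blk [174.9, 27.8] 0.63 ((604.6276245117188, 102.26141357421875), (64.60940551757812, 63.06737518310547), 89.09761810302734)
blk [376.6, 159.4] 0.59 ((469.4321594238281, -83.52246856689453), (52.391143798828125, 58.68199157714844), 76.73319244384766)
gauge_shoulder [315.4, 259.0] 0.61
gauge_shoulder [340.2, 0.0] 0.46
gauge [316.7, 234.1] 0.57
```

View pics/w3.png

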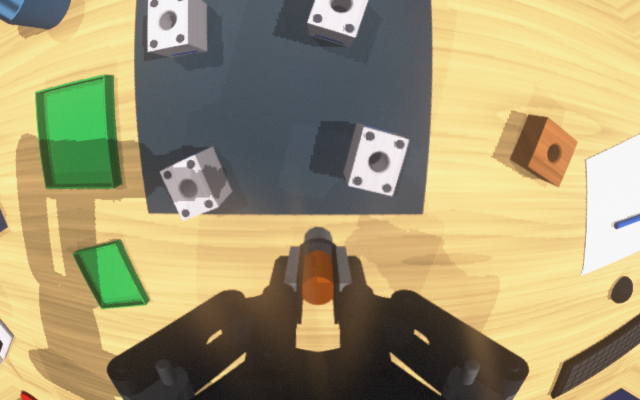

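Wrist view: the gauge is held upright, pin tip at (317,232). Hole mouths are at (168,20), (341,3), (188,187) and (379,161). The large tray is at (80,132) and the small one at (112,273). Next I'm refining the bore centres from the dark circles.

```bash
cat >> h.py <<'E'
def topview(im,p,c,z=56,half=45,s=6,fish=True):
    """rectified view of plane z around c: col=+x, row=+y, s px/mm"""
    n=2*half*s; g=(np.arange(n)-n/2)/s
    X,Y=np.meshgrid(c[0]+g,c[1]+g); P=np.stack([X,Y,np.full_like(X,z)],-1)
    C=P@np.array(p['R']).T+np.array(p['t']); r=np.hypot(C[...,0],C[...,1]); k=np.arctan2(r,C[...,2])/r*foc(p)
    return cv2.remap(im,np.float32(p['cx']+C[...,0]*k),np.float32(p['cy']+C[...,1]*k),cv2.INTER_CUBIC)
def circ(v,c,d=19.4,half=45,s=6):
    g=cv2.cvtColor(v,cv2.COLOR_BGR2GRAY); out=[]
    h=cv2.HoughCircles(cv2.GaussianBlur(g,(0,0),3),cv2.HOUGH_GRADIENT_ALT,1.5,60,param1=60,param2=0.5,minRadius=int(.4*d*s),maxRadius=int(.6*d*s))
    return [] if h is None else [(np.round(c+(q[:2]-half*s)/s,1),q[2]/s*2) for q in h[0]]
E
python3 - <<'E'
from h import *
p=camera_params('wrist'); im=cv2.imread('pics/w3.png')
cs=[(466,-85),(446,95),(608,110)]; L=[]
for c in cs:
    v=topview(im,p,c); print(c,circ(v,np.array(c))); 
    for r in [(270,270)]: cv2.drawMarker(v,r,(0,0,255),0,20)
    L.append(cv2.resize(v,(260,260)))
cv2.imwrite('pics/r3.png',np.hstack(L))
for z in (155,188,190): print(z,proj(p,[440.3,-30.3,z],True))
E
```

```text
(466, -85) [(array([468.5, -86.2]), np.float32(19.69057))]
(446, 95) []
(608, 110) [(array([611. , 111.8]), np.float32(19.532665))]
155 [317.24872094 235.11936721]
188 [317.20533455 260.87849737]
190 [317.20223669 262.73415556]
```

View pics/r3.png

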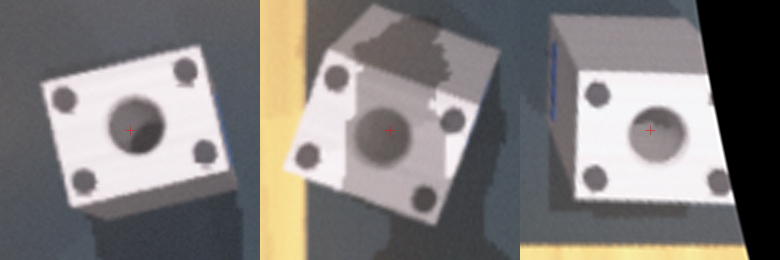

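Block at (468.5,-86.2) with yaw about -13°, block at (443,97.4) with yaw about 20°, block at (611,111.8) with yaw about 0°. I'm trying the nearest one first.

Emit:
step_arm(
  targets=[
    {"dp":[0.05,0.1,0],"angular":[0,0,0],"fingers":1},
    {"dp":[0.144,0.278,0.1],"angular":[0,0,0],"fingers":1},
    {"dp":[0.144,0.278,0.2],"angular":[0,0,0],"fingers":1},
    {"dp":[0.144,0.278,0.35],"angular":[0,0,0],"fingers":1},
    {"dp":[0.144,0.278,0.44],"angular":[0,0,0],"fingers":1},
    {"dp":[0.144,0.278,0.465],"angular":[0,0,0],"fingers":1},
    {"dp":[0.144,0.278,0.465],"angular":[0,0,0],"fingers":1},
    {"dp":[0.144,0.278,0.465],"angular":[0,0,0],"fingers":1},
  ],
  newtons=25,
)

```text
time: 8.6
tool_pos: [469.9, -85.9, 98.1]
tcp_rot: [180.0, -0.1, 0.0]
ft_force: [0.5, -0.2, -1.1]
finger_gap: 14.6
grip_force: 39.7
```

```bash
python3 - <<'E'
from h import *
s=sense();print(s['tool_pos'],s['tcp_rot'],s['ft_force'],s['finger_gap'])
p=camera_params('wrist'); im=snapshot('wrist'); cv2.imwrite('pics/w4.png',im)
q=proj(p,[468.5,-86.2,60],True); print(q,proj(p,[*s['tool_pos'][:2],s['tool_pos'][2]-34.7],True))
x,y=np.int32(q); cv2.imwrite('pics/w4c.png',cv2.resize(im[y-75:y+75,x-100:x+100],None,fx=4,fy=4))
E
```

```text
[469.91886275 -85.90841023  98.14125492] [ 1.79965578e+02 -1.09730432e-01  5.07733367e-03] [ 0.51160108 -0.21467938 -1.06668358] 14.641598702241643
[317.37123466 235.22362382] [316.90814509 235.4464316 ]
```

View pics/w4c.png

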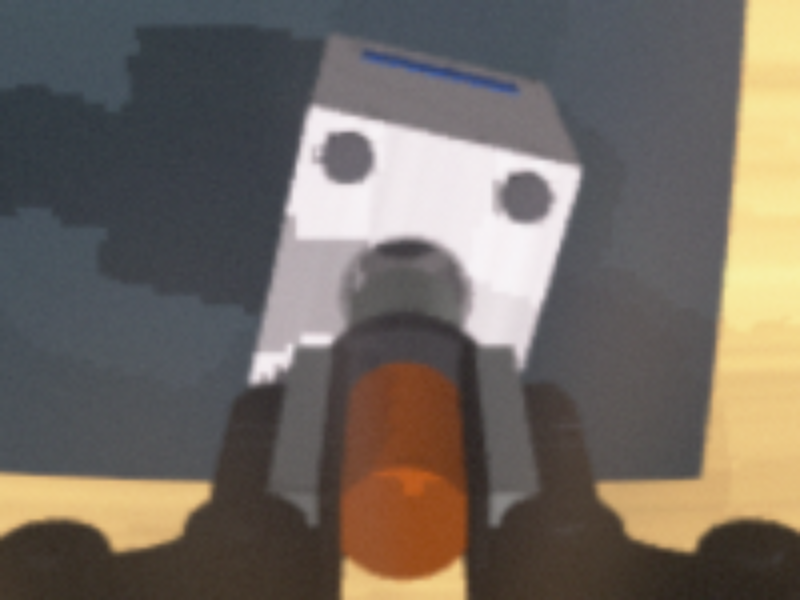

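The crop shows the pin tip standing over the bore mouth, aligned to within about 1 mm. I'm lowering in small steps.

Emit:
step_arm(
  targets=[
    {"dp":[-0.003,0,0.01],"angular":[0,0,0],"fingers":1},
    {"dp":[-0.003,0,0.02],"angular":[0,0,0],"fingers":1},
    {"dp":[-0.003,0,0.025],"angular":[0,0,0],"fingers":1},
    {"dp":[-0.003,0,0.03],"angular":[0,0,0],"fingers":1},
    {"dp":[-0.003,0,0.035],"angular":[0,0,0],"fingers":1},
    {"dp":[-0.003,0,0.04],"angular":[0,0,0],"fingers":1},
    {"dp":[-0.003,0,0.045],"angular":[0,0,0],"fingers":1},
    {"dp":[-0.003,0,0.045],"angular":[0,0,0],"fingers":1},
  ],
  newtons=25,
)

```text
time: 9.65
tool_pos: [468.4, -85.7, 87.8]
tcp_rot: [-180.0, 0.0, -0.0]
ft_force: [0.7, -0.6, -0.9]
finger_gap: 14.4
grip_force: 39.7
```

Emit:
step_arm(
  targets=[
    {"dp":[0,0,0.005],"angular":[0,0,0],"fingers":1},
    {"dp":[0,0,0.01],"angular":[0,0,0],"fingers":1},
    {"dp":[0,0,0.015],"angular":[0,0,0],"fingers":1},
    {"dp":[0,0,0.02],"angular":[0,0,0],"fingers":1},
    {"dp":[0,0,0.025],"angular":[0,0,0],"fingers":1},
    {"dp":[0,0,0.03],"angular":[0,0,0],"fingers":1},
    {"dp":[0,0,0.035],"angular":[0,0,0],"fingers":1},
    {"dp":[0,0,0.035],"angular":[0,0,0],"fingers":1},
  ],
  newtons=25,
)

```text
time: 10.65
tool_pos: [468.4, -85.7, 80.8]
tcp_rot: [180.0, 0.0, -0.0]
ft_force: [0.3, -0.7, -1.8]
finger_gap: 14.6
grip_force: 39.7
```

Emit:
step_arm(
  targets=[
    {"dp":[0,0,0.002],"angular":[0,0,0],"fingers":1},
    {"dp":[0,0,0.004],"angular":[0,0,0],"fingers":1},
    {"dp":[0,0,0.006],"angular":[0,0,0],"fingers":1},
    {"dp":[0,0,0.008],"angular":[0,0,0],"fingers":1},
    {"dp":[0,0,0.01],"angular":[0,0,0],"fingers":1},
    {"dp":[0,0,0.01],"angular":[0,0,0],"fingers":1},
    {"dp":[0,0,0.01],"angular":[0,0,0],"fingers":1},
    {"dp":[0,0,0.01],"angular":[0,0,0],"fingers":1},
  ],
  newtons=25,
)

```text
time: 11.65
tool_pos: [469.6, -85.9, 80.6]
tcp_rot: [180.0, -0.1, -0.0]
ft_force: [-2.1, 1.8, 11.0]
finger_gap: 14.5
grip_force: 41.0
```

It stopped dead at 10 mm with 11 N, so this block is wrong. Next is the block at about (443,97).

Emit:
step_arm(
  targets=[
    {"dp":[0,0,-0.06],"angular":[0,0,0],"fingers":1},
    {"dp":[0,0,-0.25],"angular":[0,0,0],"fingers":1},
    {"dp":[-0.1,-0.2,-0.35],"angular":[0,0,0],"fingers":1},
    {"dp":[-0.25,-0.5,-0.35],"angular":[0,0,0],"fingers":1},
    {"dp":[-0.35,-0.75,-0.35],"angular":[0,0,0],"fingers":1},
    {"dp":[-0.35,-0.918,-0.35],"angular":[0,0,0],"fingers":1},
    {"dp":[-0.35,-0.918,-0.35],"angular":[0,0,0],"fingers":1},
    {"dp":[-0.35,-0.918,-0.35],"angular":[0,0,0],"fingers":1},
  ],
)

```text
time: 12.65
tool_pos: [398.4, 97.5, 149.0]
tcp_rot: [180.0, 0.0, 0.0]
ft_force: [-0.1, -0.8, -1.9]
finger_gap: 14.3
grip_force: 39.8
```

```bash
python3 - <<'E'
from h import *
s=sense();print(s['tool_pos'],s['tcp_rot'],s['ft_force'])
p=camera_params('wrist'); im=snapshot('wrist'); cv2.imwrite('pics/w5.png',im)
for c in [(443.2,97.4),(611,111.8),(610,-50),(468.5,-86.2)]:
    c=np.array(c); v=topview(im,p,c); cv2.imwrite(f'pics/v5_{int(c[0])}_{int(c[1])}.png',v); print(c,circ(v,c))
E
```

```text
[398.43299099  97.52559811 148.99057126] [1.79973694e+02 8.01557357e-03 3.16541296e-02] [-0.10877249 -0.77812794 -1.90679367]
[443.2  97.4] [(array([443.4,  97.2]), np.float32(18.986256))]
[611.  111.8] []
[610 -50] []
[468.5 -86.2] [(array([467.8, -86. ]), np.float32(19.456335))]
```

Emit:
step_arm(
  targets=[
    {"dp":[0.1,0,0.05],"angular":[0,0,0],"fingers":1},
    {"dp":[0.227,0,0.15],"angular":[0,0,0],"fingers":1},
    {"dp":[0.227,0,0.23],"angular":[0,0,0],"fingers":1},
    {"dp":[0.227,0,0.26],"angular":[0,0,0],"fingers":1},
    {"dp":[0.227,0,0.275],"angular":[0,0,0],"fingers":1},
    {"dp":[0.227,0,0.285],"angular":[0,0,0],"fingers":1},
    {"dp":[0.227,0,0.295],"angular":[0,0,0],"fingers":1},
    {"dp":[0.227,0,0.305],"angular":[0,0,0],"fingers":1},
  ],
)

```text
time: 13.7
tool_pos: [444.1, 98.0, 88.3]
tcp_rot: [-180.0, -0.1, 0.0]
ft_force: [-0.4, -0.6, -1.0]
finger_gap: 14.5
grip_force: 39.8
```

Emit:
step_arm(
  targets=[
    {"dp":[0,0,0.01],"angular":[0,0,0],"fingers":1},
    {"dp":[0,0,0.02],"angular":[0,0,0],"fingers":1},
    {"dp":[0,0,0.027],"angular":[0,0,0],"fingers":1},
    {"dp":[0,0,0.032],"angular":[0,0,0],"fingers":1},
    {"dp":[0,0,0.037],"angular":[0,0,0],"fingers":1},
    {"dp":[0,0,0.042],"angular":[0,0,0],"fingers":1},
    {"dp":[0,0,0.047],"angular":[0,0,0],"fingers":1},
    {"dp":[0,0,0.047],"angular":[0,0,0],"fingers":1},
  ],
)

```text
time: 14.7
tool_pos: [445.4, 98.0, 80.6]
tcp_rot: [-180.0, -0.2, -0.0]
ft_force: [-3.0, -1.3, 13.7]
finger_gap: 15.0
grip_force: 41.3
```

This one also stops at 10 mm. Next is the block at about (611,112).

Emit:
step_arm(
  targets=[
    {"dp":[0,0,-0.06],"angular":[0,0,0],"fingers":1},
    {"dp":[0,0,-0.25],"angular":[0,0,0],"fingers":1},
    {"dp":[0.1,-0.03,-0.35],"angular":[0,0,0],"fingers":1},
    {"dp":[0.35,-0.07,-0.35],"angular":[0,0,0],"fingers":1},
    {"dp":[0.605,-0.07,-0.35],"angular":[0,0,0],"fingers":1},
    {"dp":[0.605,-0.07,-0.35],"angular":[0,0,0],"fingers":1},
    {"dp":[0.605,-0.07,-0.35],"angular":[0,0,0],"fingers":1},
    {"dp":[0.605,-0.07,-0.35],"angular":[0,0,0],"fingers":1},
  ],
)

```text
time: 15.7
tool_pos: [564.2, 111.9, 149.0]
tcp_rot: [-180.0, -0.0, 0.0]
ft_force: [0.3, -0.2, -2.3]
finger_gap: 14.6
grip_force: 39.9
```

```bash
python3 - <<'E'
from h import *
s=sense();print(s['tool_pos'],s['tcp_rot'],s['ft_force'])
p=camera_params('wrist'); im=snapshot('wrist'); cv2.imwrite('pics/w6.png',im)
for c in [(611,111.8),(610,-50)]:
    c=np.array(c); v=topview(im,p,c); cv2.imwrite(f'pics/v6_{int(c[0])}_{int(c[1])}.png',v); print(c,circ(v,c))
E
```

```text
[564.15205859 111.94439444 149.03619087] [-1.79993911e+02 -2.00090583e-02  1.70719522e-03] [ 0.32163296 -0.1929049  -2.28793738]
[611.  111.8] [(array([610.8, 111.8]), np.float32(19.350561))]
[610 -50] [(array([614., -50.]), np.float32(19.428106))]
```

Emit:
step_arm(
  targets=[
    {"dp":[0.1,0,0.05],"angular":[0,0,0],"fingers":1},
    {"dp":[0.234,0,0.15],"angular":[0,0,0],"fingers":1},
    {"dp":[0.234,0,0.23],"angular":[0,0,0],"fingers":1},
    {"dp":[0.234,0,0.26],"angular":[0,0,0],"fingers":1},
    {"dp":[0.234,0,0.275],"angular":[0,0,0],"fingers":1},
    {"dp":[0.234,0,0.285],"angular":[0,0,0],"fingers":1},
    {"dp":[0.234,0,0.295],"angular":[0,0,0],"fingers":1},
    {"dp":[0.234,0,0.305],"angular":[0,0,0],"fingers":1},
  ],
)

```text
time: 16.75
tool_pos: [611.9, 111.9, 87.9]
tcp_rot: [-180.0, -0.0, -0.0]
ft_force: [0.1, 0.4, -1.5]
finger_gap: 14.5
grip_force: 39.9
```

Emit:
step_arm(
  targets=[
    {"dp":[0,0,0.01],"angular":[0,0,0],"fingers":1},
    {"dp":[0,0,0.02],"angular":[0,0,0],"fingers":1},
    {"dp":[0,0,0.027],"angular":[0,0,0],"fingers":1},
    {"dp":[0,0,0.032],"angular":[0,0,0],"fingers":1},
    {"dp":[0,0,0.037],"angular":[0,0,0],"fingers":1},
    {"dp":[0,0,0.042],"angular":[0,0,0],"fingers":1},
    {"dp":[0,0,0.047],"angular":[0,0,0],"fingers":1},
    {"dp":[0,0,0.047],"angular":[0,0,0],"fingers":1},
  ],
)

```text
time: 17.75
tool_pos: [613.1, 112.0, 80.6]
tcp_rot: [-180.0, -0.2, -0.0]
ft_force: [-3.3, 0.0, 12.5]
finger_gap: 14.6
grip_force: 41.1
```

Emit:
step_arm(
  targets=[
    {"dp":[0,0,-0.06],"angular":[0,0,0],"fingers":1},
    {"dp":[0,0,-0.25],"angular":[0,0,0],"fingers":1},
    {"dp":[-0.03,0.1,-0.35],"angular":[0,0,0],"fingers":1},
    {"dp":[-0.1,0.35,-0.35],"angular":[0,0,0],"fingers":1},
    {"dp":[-0.22,0.6,-0.35],"angular":[0,0,0],"fingers":1},
    {"dp":[-0.22,0.81,-0.35],"angular":[0,0,0],"fingers":1},
    {"dp":[-0.22,0.81,-0.35],"angular":[0,0,0],"fingers":1},
    {"dp":[-0.22,0.81,-0.35],"angular":[0,0,0],"fingers":1},
  ],
)

```text
time: 18.75
tool_pos: [567.6, -50.0, 148.2]
tcp_rot: [-180.0, 0.0, -0.0]
ft_force: [0.7, 0.5, -2.0]
finger_gap: 15.2
grip_force: 39.7
```

```bash
python3 - <<'E'
from h import *
s=sense();print(s['tool_pos'],s['tcp_rot'],s['ft_force'])
p=camera_params('wrist'); im=snapshot('wrist'); cv2.imwrite('pics/w7.png',im)
c=np.array((614,-50)); v=topview(im,p,c); cv2.imwrite('pics/v7.png',v); print(c,circ(v,c))
g=cv2.cvtColor(v,cv2.COLOR_BGR2GRAY); m=(g>130).astype(np.uint8)
k=max(cv2.findContours(m,0,1)[0],key=cv2.contourArea); r=cv2.minAreaRect(k); print(r[0],np.array(r[1])/6,r[2])
E
```

```text
[567.60998647 -49.99935035 148.21617656] [-1.79979428e+02  5.34021879e-03 -4.54235439e-02] [ 0.72986489  0.4705625  -2.01306898]
[614 -50] [(array([614.8, -51.2]), np.float32(19.385687))]
(272.11865234375, 265.1690673828125) [45.1770579  57.50068665] 72.30911254882812
```

View pics/v7.png

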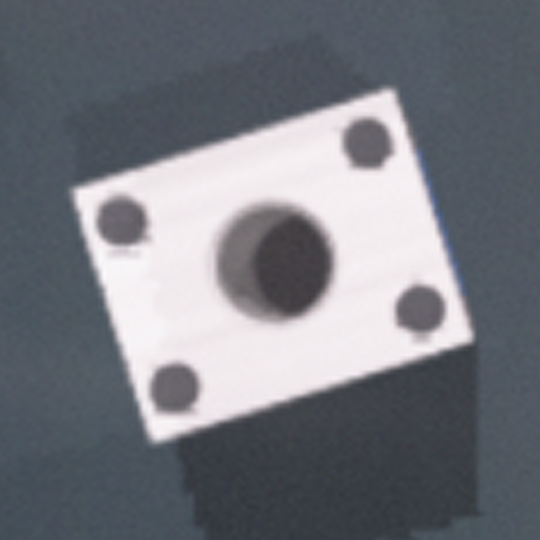

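The rectified view shows the last block's bore at (274,262) px, i.e. about (614.6,-51), with yaw about -17.5°.

Emit:
step_arm(
  targets=[
    {"dp":[0.1,0.005,0.05],"angular":[0,0,0],"fingers":1},
    {"dp":[0.235,0.005,0.15],"angular":[0,0,0],"fingers":1},
    {"dp":[0.235,0.005,0.23],"angular":[0,0,0],"fingers":1},
    {"dp":[0.235,0.005,0.26],"angular":[0,0,0],"fingers":1},
    {"dp":[0.235,0.005,0.275],"angular":[0,0,0],"fingers":1},
    {"dp":[0.235,0.005,0.285],"angular":[0,0,0],"fingers":1},
    {"dp":[0.235,0.005,0.295],"angular":[0,0,0],"fingers":1},
    {"dp":[0.235,0.005,0.305],"angular":[0,0,0],"fingers":1},
  ],
)

```text
time: 19.8
tool_pos: [614.9, -51.3, 87.6]
tcp_rot: [180.0, -0.1, -0.0]
ft_force: [0.1, 0.6, -1.6]
finger_gap: 14.8
grip_force: 39.7
```

Emit:
step_arm(
  targets=[
    {"dp":[0,0,0.01],"angular":[0,0,0],"fingers":1},
    {"dp":[0,0,0.02],"angular":[0,0,0],"fingers":1},
    {"dp":[0,0,0.027],"angular":[0,0,0],"fingers":1},
    {"dp":[0,0,0.032],"angular":[0,0,0],"fingers":1},
    {"dp":[0,0,0.037],"angular":[0,0,0],"fingers":1},
    {"dp":[0,0,0.042],"angular":[0,0,0],"fingers":1},
    {"dp":[0,0,0.047],"angular":[0,0,0],"fingers":1},
    {"dp":[0,0,0.047],"angular":[0,0,0],"fingers":1},
  ],
)

```text
time: 20.8
tool_pos: [614.6, -51.1, 77.6]
tcp_rot: [-180.0, 0.0, -0.0]
ft_force: [0.7, 1.1, -1.6]
finger_gap: 14.8
grip_force: 39.7
```

It has passed 10 mm without resistance, so this is the good block. I'm going home.

Emit:
step_arm(
  targets=[
    {"dp":[0,0,0.015],"angular":[0,0,0],"fingers":1},
    {"dp":[0,0,0.03],"angular":[0,0,0],"fingers":1},
    {"dp":[0,0,0.04],"angular":[0,0,0],"fingers":1},
    {"dp":[0,0,0.05],"angular":[0,0,0],"fingers":1},
    {"dp":[0,0,0.06],"angular":[0,0,0],"fingers":1},
    {"dp":[0,0,0.067],"angular":[0,0,0],"fingers":1},
    {"dp":[0,0,0.074],"angular":[0,0,0],"fingers":1},
    {"dp":[0,0,0.074],"angular":[0,0,0],"fingers":1},
  ],
)

```text
time: 21.8
tool_pos: [614.6, -51.2, 62.8]
tcp_rot: [180.0, 0.0, -0.0]
ft_force: [2.0, 0.5, -1.0]
finger_gap: 14.6
grip_force: 39.9
```

Emit:
step_arm(
  targets=[
    {"dp":[0,0,0.002],"angular":[0,0,0],"fingers":1},
    {"dp":[0,0,0.002],"angular":[0,0,0],"fingers":0.5},
    {"dp":[0,0,0.002],"angular":[0,0,0],"fingers":0},
    {"dp":[0,0,0.002],"angular":[0,0,0],"fingers":0},
    {"dp":[0,0,0.002],"angular":[0,0,0],"fingers":0},
    {"dp":[0,0,-0.15],"angular":[0,0,0],"fingers":0},
    {"dp":[0,0,-0.3],"angular":[0,0,0.05],"fingers":0},
    {"dp":[0,0,-0.3],"angular":[0,0,0.097],"fingers":0},
  ],
)

```text
time: 22.8
tool_pos: [616.9, -51.5, 126.7]
tcp_rot: [-180.0, -0.3, -17.7]
ft_force: [0.4, -0.2, -0.1]
finger_gap: 85.3
grip_force: 0.0
```

```bash
python3 - <<'E'
from h import *
s=sense();print(s['tool_pos'],s['tcp_rot'],s['ft_force'],s['finger_gap'])
p=camera_params('wrist'); im=snapshot('wrist'); cv2.imwrite('pics/w8.png',im)
sp=camera_params('side'); si=snapshot('side')
hsv=cv2.cvtColor(im,cv2.COLOR_BGR2HSV)
m=((hsv[...,0]<16)&(hsv[...,1]>180)&(hsv[...,2]>110)).astype(np.uint8)
q=proj(p,[614.6,-51.2,87],True); print('pred top',q)
n,l,st,c=cv2.connectedComponentsWithStats(m)
for i in range(1,n):
    if st[i,4]>60: print(c[i],st[i])
g=cv2.cvtColor(topview(im,p,(614.6,-51.2)),cv2.COLOR_BGR2GRAY)
k=max(cv2.findContours((g>130).astype(np.uint8),0,1)[0],key=cv2.contourArea); r=cv2.minAreaRect(k); print((np.array(r[0])-270)/6,np.array(r[1])/6,r[2])
x,y=np.int32(q); a=cv2.resize(im[max(0,y-60):y+60,x-60:x+60],(400,400))
x,y=np.int32(proj(sp,[614.6,-51.2,50])); b=cv2.resize(si[y-30:y+30,x-30:x+30],(400,400),interpolation=cv2.INTER_CUBIC)
# tray
for cam,pp in (('wrist',p),('side',sp)):
    for d in masks_of(cam,'tray')[:3]:
        k=max(cv2.findContours(d['pixels'].astype(np.uint8),0,1)[0],key=len)[:,0]
        P=np.float32([onz(pp,u,20,cam=='wrist')[:2] for u in k]); print(cam,d['conf'],d['at'],cv2.minAreaRect(P))
x,y=np.int32(proj(sp,[400,287,0])); t=cv2.resize(si[y-50:y+50,x-100:x+100],(800,400))[:,:, :]
cv2.imwrite('pics/chk.png',cv2.resize(np.vstack([np.hstack([a,b]),t]),(600,600)))
E
```

```text
[616.93275459 -51.50982521 126.69386538] [-179.95175291   -0.33733229  -17.74682419] [ 0.42983521 -0.15356177 -0.11216717] 85.29291924051134
pred top [317.95570207 235.78859666]
[ 50.49275362 143.01932367] [ 41 130  20  24 207]
[320.03667954 232.08494208] [308 214  23  33 518]
[-0.29999797 -0.14999898] [44.95704142 57.81696574] 71.56505584716797
wrist 0.68 [94.6, 316.8] ((561.536865234375, 292.1664733886719), (83.16119384765625, 184.3756561279297), 27.869478225708008)
side 0.93 [208.4, 170.0] ((295.46783447265625, 260.50201416015625), (103.4366226196289, 121.73876953125), 13.48037052154541)
side 0.57 [283.4, 169.3] ((503.69427490234375, 274.0197448730469), (167.24624633789062, 138.83578491210938), 89.49966430664062)
```

View pics/chk.png

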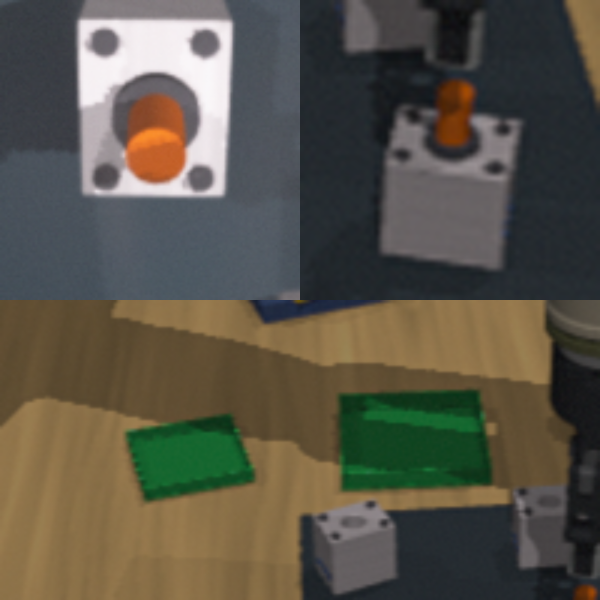

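Crop: the gauge stands square with its shoulder on the block top. The side crop confirms the large tray (right, about 140 mm, straight) as against the small one (left, about 105 mm, turned). I'm lowering to grip the block.

Emit:
step_arm(
  targets=[
    {"dp":[0,0,0],"angular":[0,0,0],"fingers":0},
    {"dp":[0,0,0.05],"angular":[0,0,0],"fingers":0},
    {"dp":[0,0,0.15],"angular":[0,0,0],"fingers":0},
    {"dp":[0,0,0.3],"angular":[0,0,0],"fingers":0},
    {"dp":[0,0,0.42],"angular":[0,0,0],"fingers":0},
    {"dp":[0,0,0.48],"angular":[0,0,0],"fingers":0},
    {"dp":[0,0,0.49],"angular":[0,0,0],"fingers":0},
    {"dp":[0,0,0.49],"angular":[0,0,0],"fingers":0},
  ],
)

```text
time: 24.0
tool_pos: [615.2, -51.2, 25.5]
tcp_rot: [-180.0, -0.1, -17.5]
ft_force: [-0.4, -0.1, 0.9]
finger_gap: 85.4
grip_force: 0.0
```

Emit:
step_arm(
  targets=[
    {"dp":[-0.002,0,0.012],"angular":[0,0,0],"fingers":0.2},
    {"dp":[-0.002,0,0.012],"angular":[0,0,0],"fingers":0.35},
    {"dp":[-0.002,0,0.012],"angular":[0,0,0],"fingers":0.45},
    {"dp":[-0.002,0,0.012],"angular":[0,0,0],"fingers":1},
    {"dp":[-0.002,0,0.012],"angular":[0,0,0],"fingers":1},
    {"dp":[-0.002,0,0.012],"angular":[0,0,0],"fingers":1},
    {"dp":[-0.002,0,0.012],"angular":[0,0,0],"fingers":1},
    {"dp":[-0.002,0,0.012],"angular":[0,0,0],"fingers":1},
  ],
  newtons=60,
)

```text
time: 25.0
tool_pos: [614.7, -51.1, 23.1]
tcp_rot: [-180.0, -0.1, -17.5]
ft_force: [-0.2, -0.1, 5.3]
finger_gap: 43.1
grip_force: 62.6
```

Emit:
step_arm(
  targets=[
    {"dp":[0,0,-0.05],"angular":[0,0,0],"fingers":1},
    {"dp":[0,0,-0.2],"angular":[0,0,0],"fingers":1},
    {"dp":[0,0,-0.37],"angular":[0,0,0],"fingers":1},
    {"dp":[-0.03,-0.04,-0.48],"angular":[0,0,0],"fingers":1},
    {"dp":[-0.12,-0.15,-0.5],"angular":[0,0,0],"fingers":1},
    {"dp":[-0.26,-0.34,-0.5],"angular":[0,0,0],"fingers":1},
    {"dp":[-0.42,-0.55,-0.5],"angular":[0,0,0],"fingers":1},
    {"dp":[-0.54,-0.71,-0.5],"angular":[0,0,0],"fingers":1},
  ],
)

```text
time: 26.0
tool_pos: [551.9, 119.2, 121.8]
tcp_rot: [180.0, 0.1, -17.4]
ft_force: [0.2, 0.6, -4.2]
finger_gap: 43.5
grip_force: 62.1
```

Emit:
step_arm(
  targets=[
    {"dp":[-0.15,-0.2,0],"angular":[0,0,0],"fingers":1},
    {"dp":[-0.3,-0.39,0],"angular":[0,0,-0.02],"fingers":1},
    {"dp":[-0.42,-0.54,0],"angular":[0,0,-0.05],"fingers":1},
    {"dp":[-0.5,-0.64,0],"angular":[0,0,-0.08],"fingers":1},
    {"dp":[-0.54,-0.7,0],"angular":[0,0,-0.097],"fingers":1},
    {"dp":[-0.55,-0.71,0],"angular":[0,0,-0.097],"fingers":1},
    {"dp":[-0.55,-0.71,0],"angular":[0,0,-0.097],"fingers":1},
    {"dp":[-0.55,-0.71,0],"angular":[0,0,-0.097],"fingers":1},
  ],
)

```text
time: 27.0
tool_pos: [491.9, 284.4, 122.4]
tcp_rot: [180.0, 0.0, -0.1]
ft_force: [-0.7, 0.4, -4.3]
finger_gap: 43.5
grip_force: 62.2
```

```bash
python3 - <<'E'
from h import *
s=sense();print(s['tool_pos'],s['tcp_rot'],s['ft_force'],s['finger_gap'])
p=camera_params('wrist'); im=snapshot('wrist')
tp=camera_params('top'); ti=snapshot('top')
for n,i,pp,f in (('w',im,p,True),('t',ti,tp,False),('t0',cv2.imread('pics/top0.png'),tp,False)):
    h=cv2.cvtColor(i,cv2.COLOR_BGR2HSV); m=((abs(h[...,0].astype(int)-60)<15)&(h[...,1]>120)).astype(np.uint8)
    for k in cv2.findContours(m,0,1)[0]:
        if cv2.contourArea(k)>500:
            print(n,cv2.minAreaRect(np.float32([onz(pp,u,20,f)[:2] for u in k[:,0]])))
cv2.imwrite('pics/w9.png',im)
E
```

```text
[491.9369755  284.41134037 122.43938123] [ 1.79981402e+02  2.19612592e-03 -1.14043486e-01] [-0.68896453  0.41146662 -4.32403   ] 43.53463866588559
w ((507.740478515625, 289.39080810546875), (138.57029724121094, 134.78428649902344), 89.0769271850586)
```

View pics/w9.png

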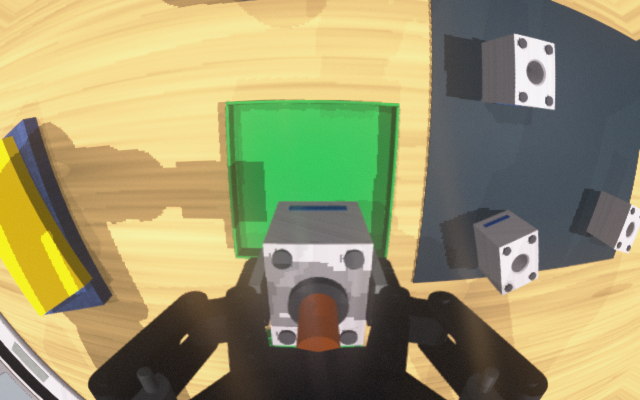

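```bash
python3 - <<'E'
from h import *
p=camera_params('wrist'); t=camera_params('top')
for u in [(228,102),(398,104),(236,257)]: print(u,onz(p,u,20,True))
i=cv2.imread('pics/top0.png'); h=cv2.cvtColor(i,cv2.COLOR_BGR2HSV); m=((abs(h[...,0].astype(int)-65)<22)&(h[...,1]>90)).astype(np.uint8); print(h[215,227])
for k in cv2.findContours(m,0,1)[0]:
    if cv2.contourArea(k)>300: print(cv2.minAreaRect(np.float32([onz(t,u,15)[:2] for u in k[:,0]])))
E
```

```text
(228, 102) [575.57785722 355.50574673  20.        ]
(398, 104) [573.28392557 220.02807817  20.        ]
(236, 257) [438.02917186 359.23596698  20.        ]
[ 57 110 123]
((294.2644348144531, 280.65936279296875), (101.97185516357422, 103.48558807373047), 13.823572158813477)
((505.3798522949219, 289.66339111328125), (143.61929321289062, 140.2949676513672), 88.80319213867188)
```

The tray centre is at (506,289), which agrees in the wrist and top views. I'm shifting there and lowering.

Emit:
step_arm(
  targets=[
    {"dp":[0.035,-0.012,0.03],"angular":[0,0,0],"fingers":1},
    {"dp":[0.07,-0.025,0.1],"angular":[0,0,0],"fingers":1},
    {"dp":[0.07,-0.025,0.2],"angular":[0,0,0],"fingers":1},
    {"dp":[0.07,-0.025,0.3],"angular":[0,0,0],"fingers":1},
    {"dp":[0.07,-0.025,0.38],"angular":[0,0,0],"fingers":1},
    {"dp":[0.07,-0.025,0.44],"angular":[0,0,0],"fingers":1},
    {"dp":[0.07,-0.025,0.465],"angular":[0,0,0],"fingers":1},
    {"dp":[0.07,-0.025,0.475],"angular":[0,0,0],"fingers":1},
  ],
)

```text
time: 28.1
tool_pos: [505.8, 290.4, 27.6]
tcp_rot: [-180.0, -0.0, -0.0]
ft_force: [-0.3, -0.0, -4.5]
finger_gap: 43.2
grip_force: 62.2
```

Emit:
step_arm(
  targets=[
    {"dp":[0,0,0.003],"angular":[0,0,0],"fingers":1},
    {"dp":[0,0,0.006],"angular":[0,0,0],"fingers":1},
    {"dp":[0,0,0.009],"angular":[0,0,0],"fingers":1},
    {"dp":[0,0,0.011],"angular":[0,0,0],"fingers":1},
    {"dp":[0,0,0.013],"angular":[0,0,0],"fingers":1},
    {"dp":[0,0,0.014],"angular":[0,0,0],"fingers":1},
    {"dp":[0,0,0.014],"angular":[0,0,0],"fingers":1},
    {"dp":[0,0,0.014],"angular":[0,0,0],"fingers":1},
  ],
)

```text
time: 29.1
tool_pos: [505.6, 290.4, 24.7]
tcp_rot: [-180.0, 0.0, -0.0]
ft_force: [0.0, -0.5, -4.2]
finger_gap: 43.2
grip_force: 62.2
```

Lowering another 0.8 mm, then releasing and rising.

Emit:
step_arm(
  targets=[
    {"dp":[0,0,0.002],"angular":[0,0,0],"fingers":1},
    {"dp":[0,0,0.004],"angular":[0,0,0],"fingers":1},
    {"dp":[0,0,0.004],"angular":[0,0,0],"fingers":1},
    {"dp":[0,0,0.004],"angular":[0,0,0],"fingers":0.4},
    {"dp":[0,0,0.004],"angular":[0,0,0],"fingers":0.2},
    {"dp":[0,0,0.004],"angular":[0,0,0],"fingers":0.1},
    {"dp":[0,0,0.004],"angular":[0,0,0],"fingers":0.1},
    {"dp":[0,0,0.004],"angular":[0,0,0],"fingers":0.1},
  ],
)

```text
time: 30.1
tool_pos: [505.6, 290.3, 23.9]
tcp_rot: [-180.0, -0.0, -0.0]
ft_force: [-0.4, -1.0, 0.8]
finger_gap: 76.9
grip_force: 0.0
```

Emit:
step_arm(
  targets=[
    {"dp":[0,0,-0.05],"angular":[0,0,0],"fingers":0.1},
    {"dp":[0,0,-0.2],"angular":[0,0,0],"fingers":0.1},
    {"dp":[0,0,-0.4],"angular":[0,0,0],"fingers":0.1},
    {"dp":[0,0,-0.6],"angular":[0,0,0],"fingers":0.1},
    {"dp":[-0.1,0,-0.7],"angular":[0,0,0],"fingers":0.1},
    {"dp":[-0.2,0,-0.7],"angular":[0,0,0],"fingers":0.1},
    {"dp":[-0.2,0,-0.7],"angular":[0,0,0],"fingers":0.1},
    {"dp":[-0.2,0,-0.7],"angular":[0,0,0],"fingers":0.1},
  ],
)

```text
time: 31.1
tool_pos: [466.0, 290.3, 164.1]
tcp_rot: [-180.0, -0.0, -0.0]
ft_force: [0.4, 0.1, -0.0]
finger_gap: 76.9
grip_force: 0.0
```

```bash
python3 - <<'E'
from h import *
s=sense();print(s['tool_pos'],s['ft_force'],s['finger_gap'])
im=snapshot('wrist'); sp=camera_params('side'); si=snapshot('side')
x,y=np.int32(proj(sp,[506,289,40])); b=cv2.resize(si[y-40:y+40,x-50:x+50],(400,320),interpolation=cv2.INTER_CUBIC)
cv2.imwrite('pics/fin.png',np.hstack([cv2.resize(im[:,130:450],(400,500)),cv2.copyMakeBorder(b,0,180,0,0,0)])[:,:800])
E
```

```text
[465.95749657 290.28950064 164.1152573 ] [ 0.44691762  0.06101202 -0.00661713] 76.94152556693176
```

View pics/fin.png

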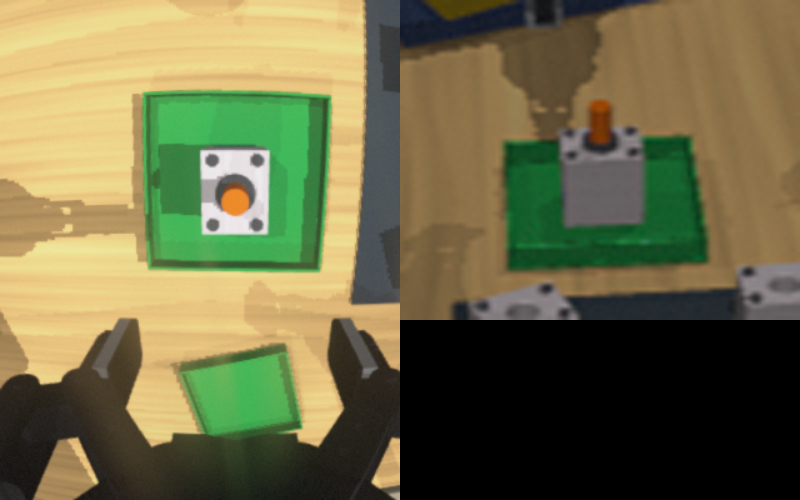

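The block stands upright in the middle of the large tray with the gauge home in it, and the gripper is clear. I'm handing in.

```bash
python3 -c "from bench import *; print(hand_in())"
```

```text
the job is handed in; nothing more can be done
None
```

The job is handed in but no verdict came back: the good block (at about x 615, y −51 mm) stands in the 140 mm green tray with the gauge fully home; the other three stopped the gauge at 10 mm, with about 14 N at most.

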